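# Lock the knock box in its base

### The job

Push the steel knock box along its base, without lifting or tipping it, until it is fully home against the back stop. Then push the latch lever on the base over past its centre so that it snaps down across the front of the box. Leave everything else on the counter where it stands.

Things in the scene. Friction and masses are not known exactly. Their poses are not given: they have to be found in the camera images.
- knock_box: open-topped steel knock box, 120 (its x) by 124 (y) by 70 mm high, walls 4 mm, a black rubber bar 18 mm thick across its middle along y, under the rim. About 0.6 kg, loose on the base plate between the rails, slides with friction. Origin: centre of underside; axes as the base's. Its front face looks to the base's -x. Starts 30 to 55 mm short of home.
- box_home (a point): point on the base plate where the origin of the knock box lies when it is fully home: x = +65, y = 0, z = 8 mm in the base's frame (the box's front face is then at x = +5 mm).
- base: fixed aluminium base, plate 280 (x) by 170 (y) by 8 mm. Origin at counter level, midway along the plate and between the rails; +x points to the back stop (away from the robot, give or take yaw), z up. Rails: inner faces y = +-64 mm, 10 mm thick, x -90 to 140, top z 28. Back stop: front face x = 125, top z 48 mm. Open at the front (-x) end.
- latch_pivot (a point): pivot of the latch lever, base frame x = -12, y = +85, z = 45 mm, axis along the base's x: the lever moves in the plane x = -12 mm. It is carried by two dark brackets, top at z = 54 mm, outside the left (+y) rail at x = -33 to +9, y = 74 to 96 mm; a thin steel spring runs beside it at x = -38 mm to a pin 30 mm up the lever.
- latch (a joint): lever angle, rad: 0 = open, leaning outward (base's +y) 0.3 from upright; 1.7 = shut, leaning inward (-y) 1.4 from upright, across the box's front. Starts at 0. Dead centre at 0.85 (0.55 inward): up to there a spring pulls it back open (about 0.25 N m at 0, nothing at dead centre); beyond it the lever snaps shut by itself, unless a box not yet home is in its way.
- latch_tip (a point): outer end of the latch lever, on its axis. The lever is 110 mm long from the pivot, a steel rod 10 mm thick with a steel grip 18 mm thick over its outer 45 mm (and 9 mm past this point). In the base's frame: open, y = +118, z = 150 mm; shut, y = -23, z = 64 mm; x = -12 mm always.
- cup: white ceramic espresso mug, 66 mm across, 62 mm high, with a small handle, to the right of the base (its -y side); loose, to be left alone. Origin: centre of its underside.
- milk_jug: steel milk jug with a handle, 80 mm across, 100 mm high, to the right of the base's far half (its -y side); loose, to be left alone. Origin: centre of its underside.
- tamper: steel coffee tamper, foot 58 mm across, knob on top, 85 mm high, to the left of the base's far half (its +y side); loose, to be left alone. Origin: centre of its underside.
- sugar_jar: glass jar with a steel cap, 68 mm across, 110 mm high; loose, to be left alone. Origin: centre of its underside.
- spoon: steel spoon, 140 mm long, lying on the counter; loose, to be left alone. Origin: on its length, at the underside.
- portafilter: portafilter lying on the counter: steel bowl 74 mm across and 36 mm high with a black handle about 130 mm long; loose, to be left alone. Origin: centre of the bowl's underside.
- spare_cup: white ceramic cup without a handle, 80 mm across, 55 mm high; loose, to be left alone. Origin: centre of its underside.
There are look-alikes about, which are no part of the job. What is shaped like the knock_box but red or yellow is not meant.

How it is judged:
By the outcome, as a careful person would: the job done as asked, in the order asked, and still so for the second after the job is handed in, with the robot touching nothing.
It also fails if it takes over 43 s, if anything falls off the work surface, if the arm or the gripper's body presses on something with over 40 N, if the wrist force passes 120 N, or if a joint passes its speed limit or range.

### The arm

A 7-joint arm with a two-finger parallel gripper is mounted at the origin on the work surface. World frame = base frame: x ahead of the robot, y to its left, z up, the work surface at z = 0. Lengths are in m, angles in rad, forces in N, time in s.
With the tool pointing down it reaches from about 0.425 to 0.825 m from the base axis. Payload 3.6 kg.
Tool frame: the origin (TCP) lies between the finger pads; the fingertips stand 14 mm ahead of it and the grasp point (between the pads) lies 5 mm behind it; z points along the fingers, y is the direction in which the jaws open and shut (so a half turn about z gives the same grasp; the last joint's range is limited). The gripper opens to 85 mm and grips with 20 to 120 N. Pads are 22 mm wide; open, the fingers measure 114 mm over their backs; the gripper's body (76 mm by 85 mm) begins 54 mm behind the grasp point. The pads swing forward as they close: fully open they stand 13 mm farther back than shut.
Start: joints at [-1.278, 0.615, -0.013, 1.423, 0.008, 1.103, -0.04], TCP at [0.204, 0.617, 0.245] pointing down, gripper open.
Joint ranges: [-3.12, 3.12], [-0.3, 2.06], [-1.34, 1.32], [0.26, 2.42], [-1.36, 4.5], [0.01, 1.98], [-2.84, 2.84]. Speed limits (rad/s): [2.79, 2.79, 3.14, 3.14, 3.14, 3.14, 3.14].

### API

Orientations are given as [roll, pitch, yaw] about the fixed x, y, z axes, in that order (R = Rz(yaw) Ry(pitch) Rx(roll)).
In Python, from bench import ctrl, move_gripper, planner, state, imaging, order gives the robot as it stands. The module is installed in compiled form; this text tells all that it offers. Calls block until the motion is done:
- ctrl.movep(position, orientation): joint-space move of the TCP to a pose.
- ctrl.move_l(position, max_speed=0.15, ori=None, max_force=None): straight line of the TCP; ori=None keeps the orientation; max_speed is the mean speed in m/s. With max_force (N) it stops when the force on the tool has changed by that much, and returns True; else False.
- ctrl.goto_joints(angles): joint-space move.
- move_gripper(opening): opening from 0.0 (shut) to 1.0 (fully open); the grip force is fixed at half the most; returns when the fingers have stopped.
- ctrl.dwell(seconds).
- planner.solve_ik(position, orientation): joint angles nearest the present ones, or None.
- state(): the state.
- imaging.camera(name): name is "side" or "top"; returns the picture (400x640x3 uint8, red, green, blue); there is no depth.
- imaging.camera_info(name): a dict with "fx", "fy", "cx", "cy" (pixels), "R" (3x3) and "t" (3): a world point X has camera coordinates R X + t. Camera axes: x right, y down, z forward; pixel columns grow to the right and rows downward; lengths in m; the calibration is good to about 2 mm. A picture is of the moment at which its call begins. camera_info takes no time and is no camera call.
A pose or a line that the arm cannot do raises ctrl.Unreachable and nothing moves.
- order.finish_job(): hands the job in, once; it reports no verdict.
The state is a dict: "time": time; "q": joint angles; "joint_velocities": joint speeds; "effort": joint torques, N m; "ee_pos": TCP position; "tool_rot": TCP orientation; "wrist_force": force on the tool from outside, world axes, zero at the start; "torque": the same for the moment, N m; "width": opening from 0.0 (shut) to 1.0 (fully open).
Only numpy, scipy, OpenCV 4.12 (cv2) and the standard library are available. Lean on these libraries where they do the work, as an engineer would, in place of code of your own. Each camera call takes 0.05 s, during which the arm holds its last target. There are 200 camera calls.

## Working session

There is one attempt and no reset: what is moved stays moved. The work goes in short steps, each a Python script; the robot and the scene stay as the last script left them, time stands still between calls to the robot, and variables do not carry over. Pictures are saved under pics/ and viewed, about 8 in all and at most 12, crops included, and the job is handed in when it is done.

```bash
mkdir -p pics
python3 - <<'E'
from bench import imaging,state
import cv2
for n in("top","side"):
    cv2.imwrite(f"pics/{n}0.png",imaging.camera(n)[:,:,::-1]); print(n,imaging.camera_info(n))
print(state()["time"])
E
```

```text
top {'fx': 412.83332655484446, 'fy': 412.83332655484446, 'cx': 321.86318238263937, 'cy': 198.58022084741015, 'R': array([[-0.00404775, -0.99995796,  0.00822812],
       [-0.98696926,  0.00267133, -0.16088673],
       [ 0.16085799, -0.00877213, -0.98693858]]), 't': array([-0.00270119,  0.59897889,  1.15078381])}
side {'fx': 496.3852253368152, 'fy': 496.3852253368152, 'cx': 314.5078933796504, 'cy': 195.96610752705135, 'R': array([[ 0.86585215, -0.5001823 ,  0.01084975],
       [-0.38968455, -0.68785579, -0.61237273],
       [ 0.31376106,  0.52599627, -0.79049473]]), 't': array([-0.47655442,  0.2968948 ,  1.51797844])}
0.1
```

View pics/top0.png

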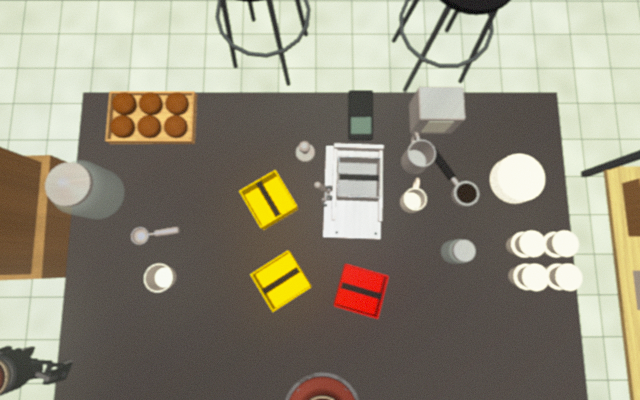

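View pics/side0.png

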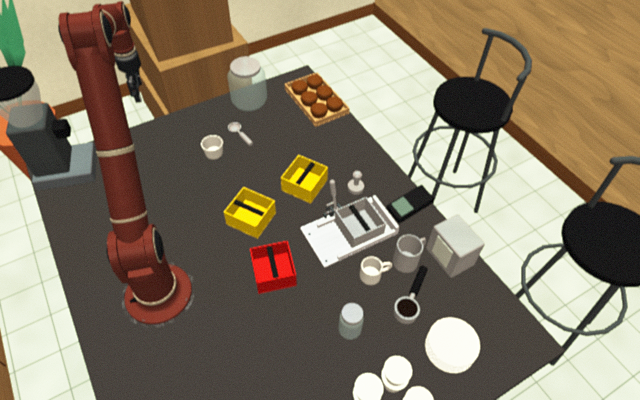

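The steel box on the white/aluminium base is at top (358,178) and side (358,220). Its look-alikes are yellow at top (268,199) and (281,280), and red at (361,290), so I choose the steel one. The lever stands at about top (322,188) and side (333,195). Next is one close crop of both views.

Run:
```python
import cv2,numpy as np
a=cv2.imread("pics/top0.png")[135:245,300:400];b=cv2.imread("pics/side0.png")[170:270,295:405]
a=cv2.resize(a,None,fx=4,fy=4,interpolation=2);b=cv2.resize(b,None,fx=3.6,fy=3.6,interpolation=2)
c=np.zeros((440,796,3),np.uint8);c[:440,:400]=a;c[:360,400:796]=b
cv2.imwrite("pics/crop0.png",c)
# bright plate corners
for n in("top","side"):
    im=cv2.imread(f"pics/{n}0.png");h=cv2.cvtColor(im,cv2.COLOR_BGR2HSV)
    m=cv2.inRange(h,(0,0,120),(180,60,255)); 
    k=np.zeros_like(m); 
    if n=="top":k[140:242,318:388]=1
    else:k[185:268,298:402]=1
    cs,_=cv2.findContours(m*k,0,1);c=max(cs,key=cv2.contourArea)
    print(n,cv2.contourArea(c),cv2.minAreaRect(c),cv2.approxPolyDP(cv2.convexHull(c),2.5,True)[:,0].tolist())
```

```text
top 5606.5 ((350.5664978027344, 190.44371032714844), (65.43383026123047, 96.59358215332031), 0.9391909241676331) [[326, 145], [334, 142], [384, 145], [380, 239], [322, 236], [318, 181]]
side 3932.0 ((345.149169921875, 220.740966796875), (75.67359924316406, 85.79580688476562), 58.24052047729492) [[375, 195], [397, 223], [397, 233], [324, 267], [300, 227], [331, 185]]
```

View pics/crop0.png

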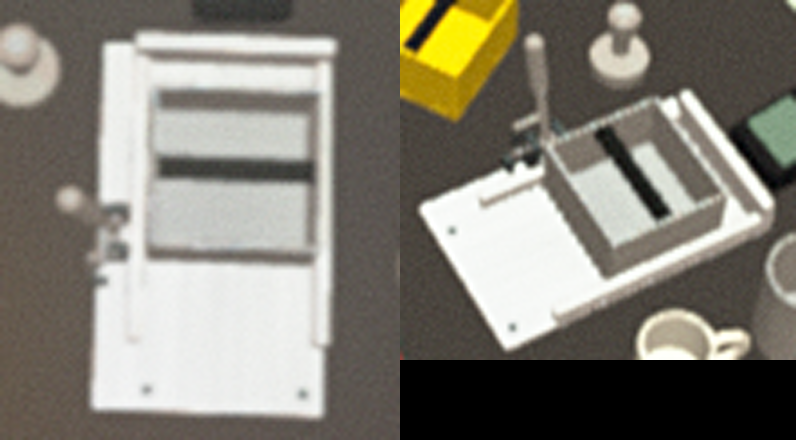

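```bash
cat > h.py <<'E'
import numpy as np
from bench import imaging
def ray(n,px,z):
    c=imaging.camera_info(n);R=c["R"];o=-R.T@c["t"]
    d=R.T@np.array([(px[0]-c["cx"])/c["fx"],(px[1]-c["cy"])/c["fy"],1]); return (o+d*(z-o[2])/d[2])
T=lambda u,v:((u+.5)/4-.5+300,(v+.5)/4-.5+135)
S=lambda u,v:((u-400+.5)/3.6-.5+295,(v+.5)/3.6-.5+170)
E
python3 - <<'E'
from h import *
pts=[("top",T(92,409),(-140,96,8)),("top",T(324,415),(-140,-74,8)),("top",T(104,42),(140,96,8)),("top",T(127,342),(-90,74,28)),("top",T(328,346),(-90,-74,28)),
("side",S(419,207),(-140,96,8)),("side",S(508,350),(-140,-74,8))]
W=np.array([ray(n,p,b[2]/1e3)[:2] for n,p,b in pts]);B=np.array([b[:2] for _,_,b in pts])/1e3
def fit(W,B):
    w=W-W.mean(0);b=B-B.mean(0);yaw=np.arctan2((b[:,0]*w[:,1]-b[:,1]*w[:,0]).sum(),(b*w).sum())
    R=np.array([[np.cos(yaw),-np.sin(yaw)],[np.sin(yaw),np.cos(yaw)]]);t=W.mean(0)-R@B.mean(0);return yaw,R,t
yaw,R,t=fit(W,B);print(yaw,t);print(((W-t)@R-B)*1e3)
for l,n,p,z in [("boxFL","top",T(148,258),.078),("boxFR","top",T(315,262),.078),("boxBL","top",T(152,90),.078),("boxBR","top",T(320,94),.078),("FRs","side",S(612,248),.078),("FLs","side",S(545,147),.078),("BRs","side",S(723,200),.078),("FRbot","side",S(612,273),.008),
 ("tipT","top",T(67,198),.157),("tipS","side",S(535,40),.157),
 ("tamper","side",S(620,62),0),("tamperT","top",T(20,80),0)]:
    w=ray(n,p,z)[:2];print(l,w.round(4),((w-t)@R*1e3).round(1))
E
```

```text
-0.034685367444770604 [ 0.62744643 -0.10827628]
[[-0.15581882  0.59721584]
 [ 0.77207504 -1.22587115]
 [ 1.09477215 -0.08002484]
 [-1.76643814 -1.39245197]
 [-0.06316806 -0.80528125]
 [-0.1793108   2.14060493]
 [ 0.29788864  0.76580843]]
boxFL [ 0.5925 -0.0463] [-37.1  60.7]
boxFR [ 0.5893 -0.1646] [-36.2 -57.6]
boxBL [ 0.715  -0.0504] [85.5 60.9]
boxBR [ 0.7118 -0.1714] [ 86.5 -60.2]
FRs [ 0.5936 -0.1678] [-31.8 -60.7]
FLs [ 0.5996 -0.0463] [-30.  61.]
BRs [ 0.7067 -0.174 ] [ 81.5 -62.9]
FRbot [ 0.6079 -0.1549] [-17.9 -47.3]
tipT [0.6202 0.0106] [-11.4 118.6]
tipS [0.6204 0.0114] [-11.2 119.4]
tamper [0.752  0.0531] [118.9 165.6]
tamperT [0.744  0.0473] [111.1 159.5]
```

```bash
cat >> h.py <<'E'
from bench import ctrl,move_gripper,planner,state,order
import cv2
yaw=-0.0347;t=np.array([0.62745,-0.10828]);c,s=np.cos(yaw),np.sin(yaw);Rb=np.array([[c,-s],[s,c]])
def P(x,y,z): return [*(Rb@np.array([x,y])/1e3+t),z/1e3]
def inb(): p=state()["ee_pos"];return (Rb.T@(np.array(p[:2])-t)*1e3).round(1),round(p[2]*1e3,1)
def ori():
    return min(([np.pi,0,yaw],[np.pi,0,yaw+np.pi]),key=lambda o:(lambda q:9 if q is None else abs(q[6]))(planner.solve_ik(P(-90,0,200),o)))
E
python3 - <<'E'
from h import *
O=ori();print(O,planner.solve_ik(P(-90,0,200),O))
move_gripper(0.0)
ctrl.movep(P(-90,0,200),O);print(state()["time"],inb())
ctrl.move_l(P(-90,0,38),max_speed=.2);print(state()["time"],inb(),state()["wrist_force"])
r=ctrl.move_l(P(-2,0,38),max_speed=.04,max_force=15)
print(r,state()["time"],inb(),state()["wrist_force"])
for n in("top","side"): cv2.imwrite(f"pics/{n}1.png",imaging.camera(n)[:,:,::-1])
a=cv2.imread("pics/top1.png")[135:245,300:400];b=cv2.imread("pics/side1.png")[170:270,295:405]
k=np.zeros((440,796,3),np.uint8);k[:440,:400]=cv2.resize(a,None,fx=4,fy=4);k[:360,400:]=cv2.resize(b,(396,360));cv2.imwrite("pics/crop1.png",k)
E
```

```text
[3.141592653589793, 0, -0.0347] [-0.35790528  0.63157131  0.83209923  1.79782692 -0.55958098  0.96550012
 -0.89587134]
3.675 (array([-89.7,   1.2]), np.float64(199.8))
4.6333 (array([-89.2,  -0.5]), np.float64(38.9)) [-0.13381386  0.14959409  1.10431212]
False 6.9833 (array([-8.3, -0.3]), np.float64(36.9)) [-12.1731926    0.56792057   5.10494728]
```

View pics/crop1.png

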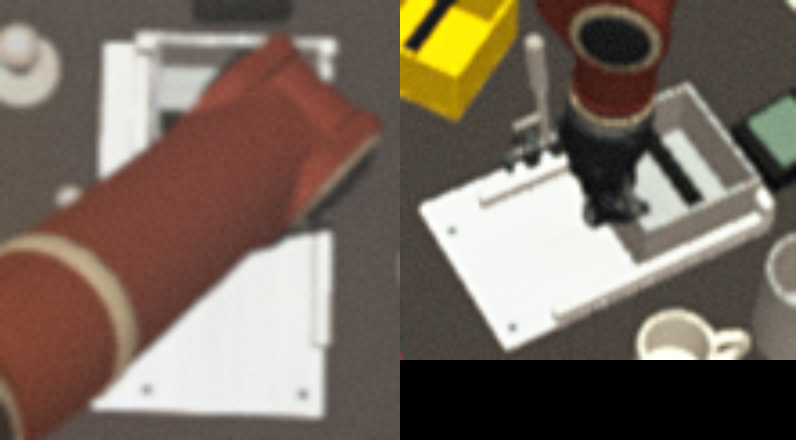

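The box seems at or near the stop, with 12 N against it. The arm is compliant, having stopped 6 mm short of its target. I'll press a little further to confirm, then back off and measure.

Run:
```python
from h import *
r=ctrl.move_l(P(4,0,38),max_speed=.03,max_force=25);ctrl.dwell(.2)
print(r,state()["time"],inb(),state()["wrist_force"])
ctrl.move_l(P(-85,0,38),max_speed=.15)
ctrl.move_l(P(-85,0,230),max_speed=.3)
ctrl.movep(P(-12,175,230),ori());print(state()["time"],inb(),state()["wrist_force"])
for n in("top","side"): cv2.imwrite(f"pics/{n}2.png",imaging.camera(n)[:,:,::-1])
a=cv2.imread("pics/top2.png")[135:245,300:400];b=cv2.imread("pics/side2.png")[170:270,295:405]
k=np.zeros((440,796,3),np.uint8);k[:440,:400]=cv2.resize(a,None,fx=4,fy=4,interpolation=2);k[:360,400:]=cv2.resize(b,(396,360),interpolation=2);cv2.imwrite("pics/crop2.png",k)
```

```text
False 7.6333 (array([-8.7, -0.2]), np.float64(34.8)) [-20.61677554   1.25614525   4.24864672]
9.95 (array([-12.8, 173.2]), np.float64(228.8)) [ 0.49051099 -0.79670509  0.66936446]
```

View pics/crop2.png

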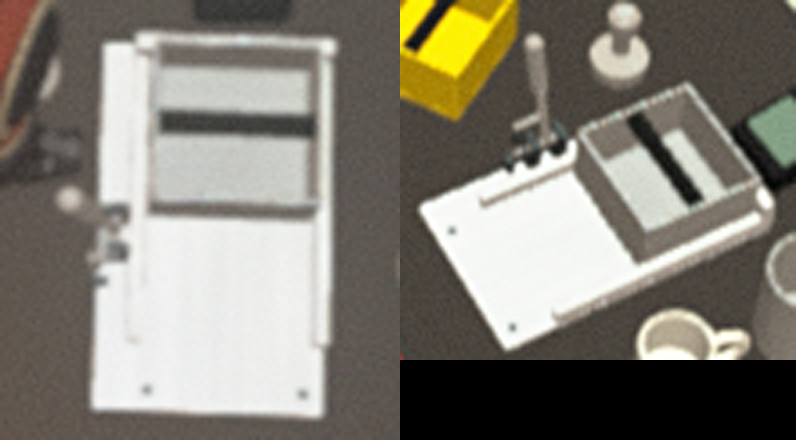

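Run:
```python
from h import *
# sub-pixel front-edge shift of the box between pictures 0 and 2, by matching the bar patch, top & side
for n,(x,y,w,hh) in (("top",(338,166,42,30)),("side",(333,205,48,42))):
    a,b=(cv2.imread(f"pics/{n}{i}.png",0) for i in(0,2))
    up=lambda m:cv2.resize(m,None,fx=8,fy=8,interpolation=cv2.INTER_CUBIC)
    A=up(a[y:y+hh,x:x+w]);B=up(b[y-22:y+hh+22,x-22:x+w+22])
    _,v,_,l=cv2.minMaxLoc(cv2.matchTemplate(B,A,cv2.TM_CCOEFF_NORMED));d=np.array(l)/8-22
    c0=np.array([x+w/2,y+hh/2]);p=[(Rb.T@(ray(n,q,.05)[:2]-t))*1e3 for q in(c0,c0+d)];print(n,v,d,p[1]-p[0])
for l,n,p in [("FL","top",T(149,212)),("FR","top",T(317,215)),("FLs","side",S(579,129)),("FRs","side",S(643,228)),("BRs","side",S(754,183)),("BLs","side",S(688,86))]:
    print(l,(Rb.T@(ray(n,p,.078)[:2]-t)*1e3).round(1))
```

```text
top 0.9939253330230713 [  0.25  -11.375] [34.11184987 -0.1832798 ]
side 0.9551618099212646 [ 8.75 -4.  ] [33.63633123  0.29502463]
FL [-3.9 60.9]
FR [ -2.3 -58.8]
FLs [ 7.6 64.3]
FRs [  3.  -55.4]
BRs [116.2 -60.3]
BLs [122.8  60.5]
```

The views put the box centre at x of about 59–62 mm, against 65 mm when home. I need to settle whether it is truly home, so I'll mark the expected home corners and the stop edge on the picture.

Run:
```python
from h import *
def pr(n,b):
    k=imaging.camera_info(n);X=k["R"]@np.array(P(*b))+k["t"];return k["fx"]*X[0]/X[2]+k["cx"],k["fy"]*X[1]/X[2]+k["cy"]
k=np.zeros((590,796,3),np.uint8)
for n,(x0,y0,w,h),f,off in(("top",(325,138,65,55),6,0),("side",(340,185,66,60),6,398)):
    im=cv2.resize(cv2.imread(f"pics/{n}2.png")[y0:y0+h,x0:x0+w],None,fx=f,fy=f,interpolation=2)
    q=lambda b:tuple(int(round(((v+.5-o)*f-.5))) for v,o in zip(pr(n,b),(x0,y0)))
    for pts,col in(([(5,-62,78),(5,62,78),(125,62,78),(125,-62,78)],(0,0,255)),([(125,-74,48),(125,74,48)],(0,200,0)),([(140,-74,48),(140,74,48)],(255,0,0)),([(-90,-64,28),(140,-64,28)],(255,0,255)),([(5,-62,8),(5,62,8)],(0,200,255))):
        for a,b in zip(pts,pts[1:]+pts[:1]): cv2.line(im,q(a),q(b),col,1)
    k[:im.shape[0],off:off+im.shape[1]]=im[:,:398]
cv2.imwrite("pics/ov2.png",k)
```

```text
(no output)
```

View pics/ov2.png

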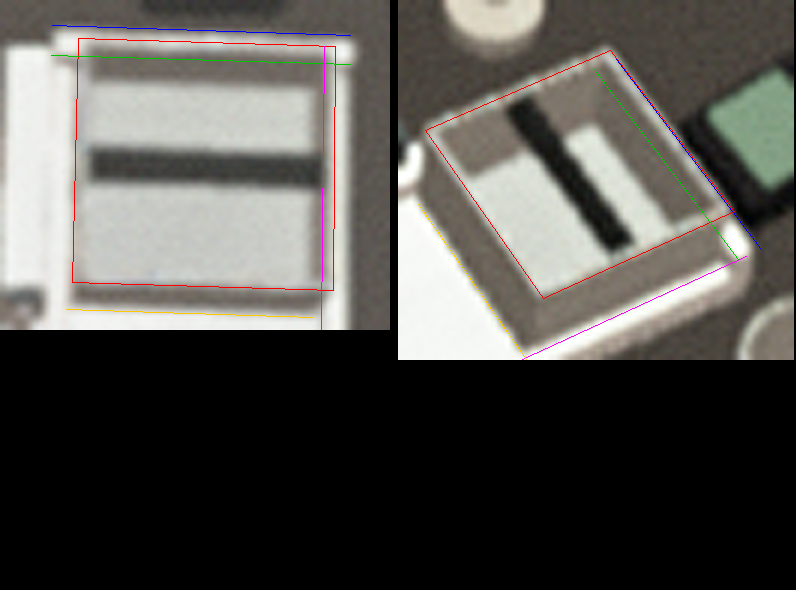

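The red home outline lies on the rim in both views (front rim at row ~288 in the top crop; all four rim edges in the side crop). With that and the rigid 20 N stop, the box is home. Next is the lever.

Run:
```python
from h import *
ctrl.move_l(P(-12,170,134),max_speed=.2);print(state()["time"],inb())
r=ctrl.move_l(P(-12,35,134),max_speed=.08,max_force=25)
print(r,state()["time"],inb(),state()["wrist_force"]);ctrl.dwell(.4)
ctrl.move_l(P(-12,40,240),max_speed=.2)
ctrl.movep(P(-60,230,260),ori());print(state()["time"],inb(),state()["wrist_force"])
for n in("top","side"): cv2.imwrite(f"pics/{n}3.png",imaging.camera(n)[:,:,::-1])
a=cv2.imread("pics/top3.png")[135:245,300:400];b=cv2.imread("pics/side3.png")[170:270,295:405]
k=np.zeros((440,796,3),np.uint8);k[:440,:400]=cv2.resize(a,None,fx=4,fy=4,interpolation=2);k[:360,400:]=cv2.resize(b,(396,360),interpolation=2);cv2.imwrite("pics/crop3.png",k)
```

```text
10.6833 (array([-11.3, 168.9]), np.float64(135.1))
False 12.525 (array([-11.9,  35.7]), np.float64(133.9)) [0.21794013 0.96749473 0.02647488]
14.4167 (array([-60. , 227.9]), np.float64(259.4)) [ 1.174819   -1.06853049  0.10998625]
```

View pics/crop3.png

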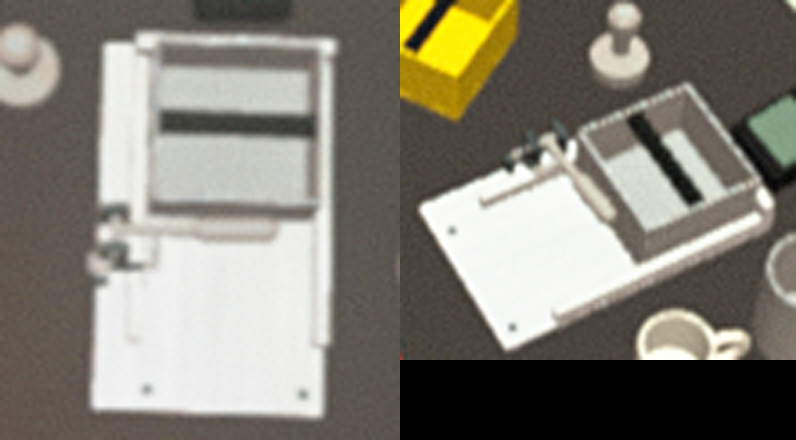

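The lever now lies across the box front, with its grip end at top crop (277,231) and side crop (610,215). I'll check the tip position and the surroundings, then hand in.

Run:
```python
from h import *
for n,p in(("top",T(277,231)),("side",S(611,214))): print((Rb.T@(ray(n,p,.064)[:2]-t)*1e3).round(1),"end expected ~(-12,-32)")
for n in("top","side"):
    d=(cv2.absdiff(cv2.imread(f"pics/{n}0.png"),cv2.imread(f"pics/{n}3.png")).max(2)>45).astype(np.uint8)
    _,_,st,_=cv2.connectedComponentsWithStats(d);print(n,[r.tolist() for r in st[1:] if r[4]>12])
order.finish_job();print(state()["time"])
```

```text
[-12.2 -32.1] end expected ~(-12,-32)
[ -8.6 -22. ] end expected ~(-12,-32)
top [[214, 143, 20, 41, 269], [339, 145, 41, 4, 119], [225, 148, 67, 71, 1972], [338, 150, 43, 8, 151], [339, 157, 40, 13, 415], [339, 173, 39, 8, 254], [314, 182, 7, 6, 35], [337, 185, 40, 5, 160], [177, 187, 60, 105, 1409], [325, 191, 5, 4, 14], [336, 190, 43, 12, 221], [326, 200, 12, 3, 28], [168, 273, 9, 15, 57], [134, 289, 84, 81, 2581], [0, 346, 59, 50, 1909], [147, 372, 50, 28, 303], [89, 385, 12, 15, 88], [103, 386, 42, 14, 278], [188, 389, 4, 8, 13], [226, 392, 12, 8, 24], [237, 395, 7, 5, 15]]
side [[58, 1, 112, 127, 6295], [135, 18, 44, 87, 1498], [178, 23, 5, 13, 35], [179, 29, 142, 116, 3885], [86, 97, 43, 44, 1264], [96, 144, 39, 13, 209], [129, 150, 36, 10, 190], [326, 179, 10, 28, 115], [358, 193, 38, 35, 528], [349, 205, 22, 27, 177], [332, 206, 31, 42, 518], [130, 211, 25, 13, 125], [110, 212, 17, 11, 73], [138, 225, 24, 16, 139], [384, 224, 8, 9, 42], [112, 226, 8, 9, 40], [118, 235, 6, 6, 17], [110, 239, 6, 21, 47], [137, 240, 24, 36, 338], [105, 243, 2, 10, 14], [121, 268, 11, 7, 44]]
the job is handed in; nothing more can be done
the job is handed in; nothing more can be done
```

I pushed the steel knock box about 34 mm along the base until it was against the back stop. I then pushed the latch lever past its centre, and it snapped down across the front of the box. I backed the arm well clear and handed the job in; the last motion ended at 14.4 s.

**Box home:**
- The gripper did not advance as the push force rose from 12 to 20 N, which points to a hard stop.
- The expected home outline matched the box rim in both views, closely in the side view and within about 2 mm in the top view.
- Direct corner measurements disagreed a little, putting the box centre at x of about 59–62 mm against the nominal 65 mm. I put this down to rim-edge picking error.

**Latch shut:**
- In the top view the outer end of the lever is at (-12, -32) mm, exactly where it should be when shut.
- The side view gave (-9, -22) mm, a less precise pick that still shows the lever down.

**Everything else:** Comparing pictures before and after showed changes only at the arm, the box and the lever. The arm now blocks the view of part of the left side, so the upper yellow box could not be fully compared from the top. The cup, jug, tamper, jar and portafilter show no change.

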